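Fit the T-handle to the sloping jig and pull-test it

TASK

Fit the T-handle from the wooden block to the sloping jig so that the jig can be carried by it: pass its T-head through one of the two slots, turn it a quarter turn to lock, and tug the grip firmly (10 to 15 N, its spring must visibly give) straight out of the face for a moment, to be sure that the head is held. One of the two slots, nobody knows which, is worn and lets the handle out: if it lifts free there, fit, lock and tug it in the other slot. Leave the handle locked in the slot that held, let go of it, and leave the other things on the bench where they are.

Things in the scene. Friction and masses are not known exactly. Their poses are not given: they have to be found in the camera images.
- handle: T-handle, 62 mm high, 0.2 kg, upright in the block. Origin: centre of the underside of its T-head; z up the shaft (11 mm thick). Steel T-head 36 (x) x 12 (y) x 10 mm. Dark shoulder bar 16 (x) x 84 mm (y), underside at z = 17 mm: it rests on the jig's face when home. Black grip bar crosswise to the T-head: 20 (x, between the fingers) x 78 (y) mm, z = 30 to 62 mm. Lift it straight out.
- handle_head (a point): Centre of the handle's T-head, on its axis 5 mm above the handle's origin. With the handle home in a slot it lies 12 mm below the jig's face; a locked handle lifts 3 mm from there until the head meets the leaves.
- grip (a joint): How far the handle's grip is pulled out along its shaft, in m: 0 at rest, at most 0.008. Its spring starts to give at 3 N of pull, then 1 mm per 1.5 N (4 mm at 9 N, 8 mm at 15 N), and only if the head is held back. The grip does not turn on the shaft, and a push goes straight to the shaft.
- jig: Fixed dark steel jig, base 170x250 mm; origin: centre of its underside, z up. Its grey face (150 mm uphill, 220 mm wide) rises to the robot's left (+y) at 25 degrees from level, centre 78 mm above the origin; the slots lie 60 mm nearer and farther. The cavity under them is over 20 mm deep from the face. Push, turn and tug square to the face.
- slot_near: The slot nearest to the robot in the jig's face, 42 mm long (x) by 18 mm wide (y), between two flat steel leaves 4 mm thick, flush with the face. Origin: slot centre, level with the face. x uphill, y across the face (from the far to the near slot), z straight out of it. The cavity below is 58 mm wide, so the T-head can turn either way. Leaves look alike in both slots; in the worn one they fold up at a 3 N pull.
- slot_far: The slot farther from the robot in the jig's face, 42 mm long (x) by 18 mm wide (y), between two flat steel leaves 4 mm thick, flush with the face. Origin: slot centre, level with the face. x uphill, y across the face (from the far to the near slot), z straight out of it. The cavity below is 58 mm wide, so the T-head can turn either way. Leaves look alike in both slots; in the worn one they fold up at a 3 N pull.
- stand: Fixed wooden parking block, 75x110x32 mm, in whose slot (42x18 mm, 24 mm deep) the handle stands at the start. Origin: centre of its underside.
- torch: Black torch, 122 mm long, 36 mm thick, lying at the foot of the jig's slope. A bystander; origin at its underside.
- tape_measure: Tape measure, 37x80x69 mm, in front of the parking block. A bystander; origin at its underside.
- pliers: Pliers, 190 mm long, lying flat at the left side. A bystander; origin at its underside.
- screwdriver: Blue screwdriver, 200 mm long, at the right side. A bystander; origin at its underside.
Mind the look-alikes: they are no part of the job. What is shaped like the handle but purple is not meant.

How it is judged (in metres and radians):
On the way, in this order (a step that is already met when the one before it is completed fails the run):
1. The T-head is below the leaves of one of the slots and turned to lie across it (((z of handle_head in the frame of slot_near between -0.02 and -0.0065 m and x of handle_head in the frame of slot_near between -0.02 and 0.02 m and y of handle_head in the frame of slot_near between -0.01 and 0.01 m and angle between the x axis of handle and the y axis of slot_near, either way round below 0.4 rad and angle between the z axis of handle and the z axis of slot_near, either way round below 0.25 rad) or (z of handle_head in the frame of slot_far between -0.02 and -0.0065 m and x of handle_head in the frame of slot_far between -0.02 and 0.02 m and y of handle_head in the frame of slot_far between -0.01 and 0.01 m and angle between the x axis of handle and the y axis of slot_far, either way round below 0.4 rad and angle between the z axis of handle and the z axis of slot_far, either way round below 0.25 rad))), for 0.2 s.
2. The locked handle is tugged so that its grip gives by more than 4 mm and the head holds (((z of handle_head in the frame of slot_near between -0.02 and -0.0065 m and x of handle_head in the frame of slot_near between -0.02 and 0.02 m and y of handle_head in the frame of slot_near between -0.01 and 0.01 m and angle between the x axis of handle and the y axis of slot_near, either way round below 0.4 rad and angle between the z axis of handle and the z axis of slot_near, either way round below 0.25 rad) or (z of handle_head in the frame of slot_far between -0.02 and -0.0065 m and x of handle_head in the frame of slot_far between -0.02 and 0.02 m and y of handle_head in the frame of slot_far between -0.01 and 0.01 m and angle between the x axis of handle and the y axis of slot_far, either way round below 0.4 rad and angle between the z axis of handle and the z axis of slot_far, either way round below 0.25 rad)) and value of joint grip above 0.004 m), for 0.2 s.
At the end, for the whole second after the job is handed in: Handle released and at rest, T-head under the leaves of one slot (head centre 6.5 to 20 mm below the face, within 20 mm along and 10 mm across of the slot centre), within 23 degrees of square across the slot, shaft within 14 degrees of square to the face, grip not pulled out (((z of handle_head in the frame of slot_near between -0.02 and -0.0065 m and x of handle_head in the frame of slot_near between -0.02 and 0.02 m and y of handle_head in the frame of slot_near between -0.01 and 0.01 m and angle between the x axis of handle and the y axis of slot_near, either way round below 0.4 rad and angle between the z axis of handle and the z axis of slot_near, either way round below 0.25 rad) or (z of handle_head in the frame of slot_far between -0.02 and -0.0065 m and x of handle_head in the frame of slot_far between -0.02 and 0.02 m and y of handle_head in the frame of slot_far between -0.01 and 0.01 m and angle between the x axis of handle and the y axis of slot_far, either way round below 0.4 rad and angle between the z axis of handle and the z axis of slot_far, either way round below 0.25 rad)) and value of joint grip below 0.0015 m and linear speed of handle below 0.01 m/s); the robot touches nothing.
It fails at once if A bystander (torch, tape measure, pliers, screwdriver) is moved by more than 30 mm (distance of any of torch, tape_measure, pliers, screwdriver from where it was at the start of the episode above 0.03 m).
It also fails if it takes over 67 s, if anything falls off the work surface, if the arm or the gripper's body presses on something with over 40 N, if the wrist force passes 120 N, or if a joint passes its speed limit or range.

ROBOT

A 6-joint arm with a two-finger parallel gripper is mounted at the origin on a cart in front of the work surface, level with it; the furniture and walls round the work are solid. World frame = base frame: x ahead of the robot, y to its left, z up, the work surface at z = 0. Lengths are in mm, angles in rad, forces in N, time in s.
With the tool pointing down it reaches from about 400 to 925 mm from the base axis. Payload 12.5 kg.
Tool frame: the origin (TCP) lies at the very end of the fingers, on their centre line; the grasp point (between the pads) lies 19 mm behind it; y points along the fingers, z is the direction in which the jaws open and shut, and the axes are right-handed (so a half turn about y gives the same grasp; the last joint's range is limited). The gripper opens to 95 mm and grips with 3 to 60 N. Pads are 20 mm wide; open, the fingers measure 119 mm over their backs; the gripper's body (75 mm by 180 mm) begins 59 mm behind the grasp point.
Start: joints at [1.043, 0.491, 1.559, -0, 1.092, -0.106], TCP at [255.863, 570.246, 214.661] pointing down, gripper open.
Joint ranges: [-3.1, 3.1], [-0.84, 2.19], [0.05, 2.79], [-1.13, 4.28], [0.06, 2.93], [-2.69, 2.69]. Speed limits (rad/s): [2.22, 2.22, 2.79, 3.14, 3.14, 3.14].

INTERFACE

Orientations are given as [roll, pitch, yaw] about the fixed x, y, z axes, in that order (R = Rz(yaw) Ry(pitch) Rx(roll)).
In Python, from cell import env, optics gives the robot as it stands.
- The arm moves only by the tool drive_tool, never from a script. Its argument "steps" is a list of rows, each an object with "slide": the shift along the tool's x, y, z in m, a list of three; "dr": the turn, a rotation vector about the tool's x, y, z in rad, a list of three; "fingers": the finger opening in m, from 0 to 0.0951. A call has 1 to 5 rows; each row is the pose to reach, as a shift and turn from the pose commanded when the call began, along the tool's axes at that moment; what a row does not reach only later rows make up. A row lasts 1/12 s, in which the tool goes at most 41.7 mm and 7.16 degrees, less where a joint would pass 70% of its speed; a pose out of reach is approached as far as the arm can. A call with a gripper value outside its range is refused whole. The fingers move at their own pace and stop on an object; the grip force is fixed at half the most. Time passes only in rows, so rows that repeat a pose let the fingers close. It gives the time, the measured TCP pose, the force and the opening at its end, in the units of the state.
- env.state(): the state, without advancing time (a new reading comes with each control period).
- optics.read_camera(name): name is "scene" or "top" or "wrist"; returns the picture (384x512x3 uint8, red, green, blue); there is no depth.
- optics.camera_model(name): a dict with "mtx" (3x3 intrinsics, pixels), "distortion" ([k1, k2, p1, p2, k3] as OpenCV has them; the pictures are not rectified), "R" (3x3) and "t" (3): a world point X has camera coordinates R X + t. Camera axes: x right, y down, z forward; pixel columns grow to the right and rows downward; lengths in mm; the calibration is good to about 2 mm. A picture is of the moment at which its call begins: read the wrist's pose just before it. camera_model takes no time and is no camera call; for the wrist camera it gives the pose at the moment of the call.
- env.job_done(): hands the job in, once; it reports no verdict.
The state is a dict: "t": time; "joints": joint angles; "qvel": joint speeds; "tau": joint torques, N m; "eef_pos": TCP position; "tcp_rot": TCP orientation; "ft_force": force on the tool from outside, world axes, zero at the start; "moment": the same for the moment, N m; "opening": opening from 0.0 (shut) to 1.0 (fully open).
Only numpy, scipy, OpenCV 4.12 (cv2) and the standard library are available. Lean on these libraries where they do the work, as an engineer would, in place of code of your own. Each camera call takes 0.05 s, during which the arm holds its last target.

## Working session

There is one attempt and no reset: what is moved stays moved. The work goes in short steps, Python scripts to look and compute and a tool call to move; the robot and the scene stay as the last step left them, time stands still between calls to the robot, and variables do not carry over. Pictures are saved under pics/ and viewed, and the job is handed in when it is done.

Besides the shell and the picture viewer there is one more tool, called after "Emit:" as a command line: name --argument value ..., lists and objects as JSON in quotes. drive_tool: Moves the arm, as the interface text tells. Its arguments: {"type":"object","properties":{"steps":{"type":"array","items":{"type":"object","properties":{"slide":{"type":"array","items":{"type":"number"}},"dr":{"type":"array","items":{"type":"number"}},"fingers":{"type":"number"}}}}},"required":["steps"]}

```bash
ls; mkdir -p pics
python3 - <<'E'
from cell import env, optics
import cv2
print(env.state())
for n in ["scene","top","wrist"]:
    m=optics.camera_model(n); im=optics.read_camera(n)
    cv2.imwrite(f"pics/{n}0.png",cv2.cvtColor(im,cv2.COLOR_RGB2BGR)); print(n,m)
E
```

```text
pics
{'t': 0.0, 'joints': array([ 1.04338913e+00,  4.91557930e-01,  1.55944687e+00,  1.59747309e-06,
        1.09170293e+00, -1.05606493e-01]), 'qvel': array([ 0.00172954, -0.00040073,  0.00080427, -0.00143963,  0.00115302,
       -0.00139431]), 'tau': array([ 2.75472514e-03, -6.12639999e+01, -2.58181733e+01,  6.93612196e-02,
        4.81085829e-02, -1.00339942e-04]), 'eef_pos': array([255.73685359, 570.01692664, 214.06365183]), 'tcp_rot': array([-1.57190504e+00,  1.18949117e-04, -4.21801506e-01]), 'ft_force': array([ 0.42833537, -0.85414819,  0.55952431]), 'moment': array([-0.01510506, -0.04383663, -0.01343873]), 'opening': 1.0002195190585235}
scene {'mtx': array([[428.64451148,   0.        , 255.93790466],
       [  0.        , 428.64451148, 193.18040344],
       [  0.        ,   0.        ,   1.        ]]), 'distortion': array([0.03058554, 0.        , 0.        , 0.        , 0.        ]), 'R': array([[ 0.55128262, -0.83430697, -0.00439817],
       [-0.47440576, -0.3091266 , -0.82424506],
       [ 0.68631381,  0.4564785 , -0.56621616]]), 't': array([-306.20860616,  335.45549862, 10
[... 272 characters left out ...]
[-0.01175526, -0.99992798,  0.00241957],
       [-0.99531963,  0.0114689 , -0.09595462],
       [ 0.09591996, -0.00353621, -0.99538277]]), 't': array([  -3.65376159,  568.93254628, 1692.18515474])}
wrist {'mtx': array([[293.23044668,   0.        , 259.1112219 ],
       [  0.        , 293.23044668, 193.35602023],
       [  0.        ,   0.        ,   1.        ]]), 'distortion': array([-0.00843932,  0.        ,  0.        ,  0.        ,  0.        ]), 'R': array([[ 4.10153417e-01,  9.12016387e-01, -5.32452792e-04],
       [ 8.81918562e-01, -3.96468894e-01,  2.55013856e-01],
       [ 2.32365715e-01, -1.05064384e-01, -9.66937252e-01]]), 't': array([-625.21041583,  -28.20038822,  390.87389795])}
```

View pics/scene0.png

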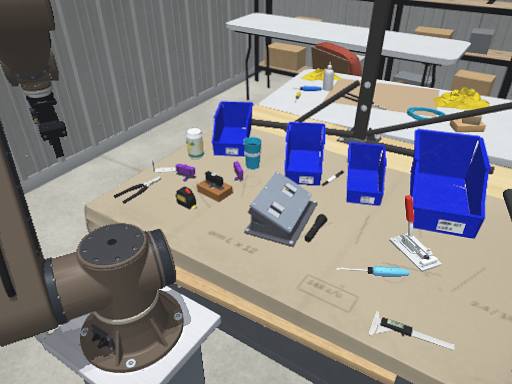

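View pics/top0.png

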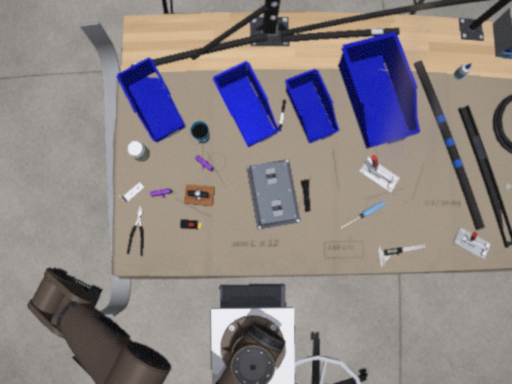

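View pics/wrist0.png

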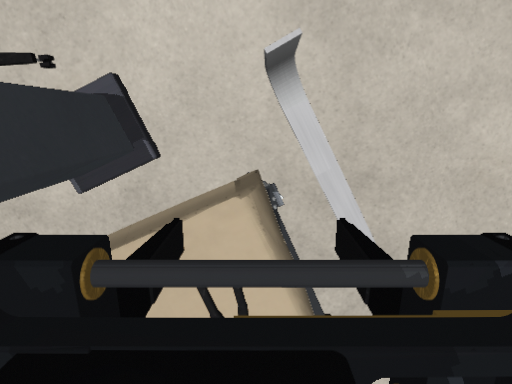

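Candidates: the black handle in the wooden block, top (200,195) / scene (214,183); purple look-alikes at top (161,192) and (204,163). I choose the one in the block and check it in close crops.

Run:
```python
import cv2,numpy as np
t=cv2.imread("pics/top0.png");s=cv2.imread("pics/scene0.png")
a=cv2.resize(t[150:240,140:320],None,fx=4.4,fy=4.4,interpolation=cv2.INTER_CUBIC);cv2.imwrite("pics/topc.png",a)
a=cv2.resize(s[150:250,165:335],None,fx=4.6,fy=4.6,interpolation=cv2.INTER_CUBIC);cv2.imwrite("pics/scc.png",a)
```

```text
(no output)
```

View pics/topc.png

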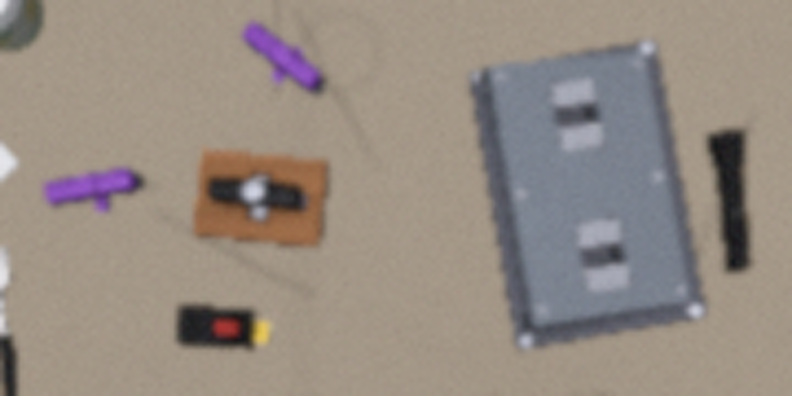

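View pics/scc.png

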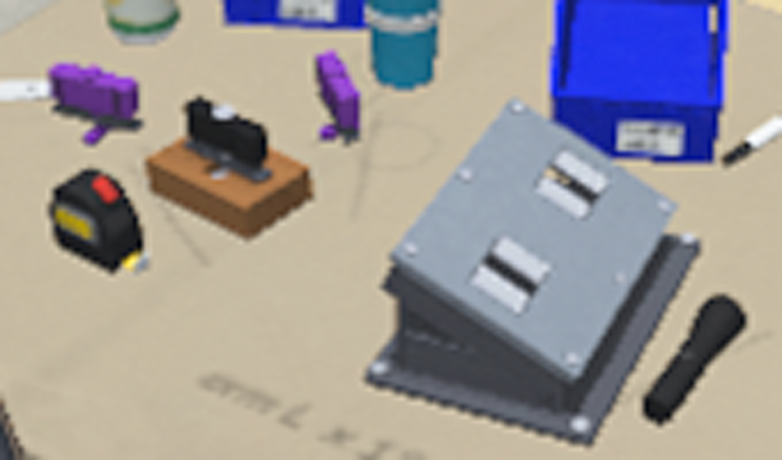

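The black-gripped handle stands in the block: grip along world y, white top dot at crop (255,191) in top. The slots are at top crop (577,115) for far and (603,255) for near.

```bash
cat > h.py <<'E'
import numpy as np,cv2
from scipy.optimize import least_squares
from scipy.spatial.transform import Rotation as Ro
def undist(m,px): return cv2.undistortPoints(np.array(px,float).reshape(-1,1,2),m["mtx"],m["distortion"]).reshape(-1,2)
def proj(m,X):
    X=np.atleast_2d(X).astype(float)
    return cv2.projectPoints(X,cv2.Rodrigues(m["R"])[0],m["t"],m["mtx"],m["distortion"])[0].reshape(-1,2)
def tri(ms,pxs):
    A=[]
    for m,p in zip(ms,pxs):
        P=np.c_[m["R"],m["t"]];u,v=undist(m,p)[0]
        A+= [u*P[2]-P[0],v*P[2]-P[1]]
    A=np.array(A);X=np.linalg.lstsq(A[:,:3],-A[:,3],rcond=None)[0]
    return X,[np.round(proj(m,X)[0]-p,1) for m,p in zip(ms,pxs)]
def jig_slots(x,y,yaw):
    Rj=Ro.from_euler('z',yaw).as_matrix()
    c,s=np.cos(np.radians(25)),np.sin(np.radians(25))
    up=Rj@[0,c,s]; ya=Rj@[-1,0,0]; n=np.cross(up,ya)
    C=np.array([x,y,78.])
    return C-60*ya,C+60*ya,np.c_[up,ya,n]
E
python3 - <<'E'
from h import *
from cell import optics
T=optics.camera_model("top");S=optics.camera_model("scene")
tc=lambda u,v:np.array([140+(u+.5)/4.4-.5,150+(v+.5)/4.4-.5]); sc=lambda u,v:np.array([165+(u+.5)/4.6-.5,150+(v+.5)/4.6-.5])
pts=dict(far=((577,115),(572,184)),near=((603,255),(510,274)),dot=((255,191),(224,110)),
 cUL=((478,77),(517,105)),  
 base_nr=((696,311),(579,425)),base_fr=((649,47),(689,240)),base_nl=((525,341),(377,367)))
for k,(a,b) in pts.items():
    X,r=tri([T,S],[tc(*a),sc(*b)]);print(k,X.round(1),r)
def res(p):
    f,n,R=jig_slots(*p);C=(f+n)/2
    P=np.array([f,n]);out=[]
    out+= list((proj(T,P)-[tc(577,115),tc(603,255)]).ravel())+list((proj(S,P)-[sc(572,184),sc(510,274)]).ravel())
    return out
o=least_squares(res,[600,-50,0]);print(o.x,np.round(o.fun,2));f,n,R=jig_slots(*o.x);print(f,n,R)
# grip ends at z=77
for p in [(208,189),(304,196),(255,191)]:
    u=undist(T,tc(*p))[0];d=T["R"].T@np.r_[u,1];c=-T["R"].T@T["t"];print((c+d*(77-c[2])/d[2]).round(1))
E
```

```text
far [644.3 -75.5  79.1] [array([-0.2,  0.1]), array([ 0.2, -0. ])]
near [525.8 -95.1  79. ] [array([-0.2,  0.2]), array([ 0.3, -0. ])]
dot [582.  196.   83.1] [array([-0.4,  0.3]), array([ 0.5, -0. ])]
cUL [677.8   1.  103. ] [array([ 1.5, -1. ]), array([-2. ,  0.1])]
base_nr [ 480.7 -178.3   15.5] [array([-0.3,  0.2]), array([ 0.4, -0. ])]
base_fr [ 713.1 -141.9   13.6] [array([-0.3,  0.2]), array([ 0.4, -0. ])]
base_nl [456.9 -30.3  15.2] [array([-0.2,  0.1]), array([ 0.2, -0. ])]
[ 5.85420515e+02 -8.49883746e+01  1.62624758e-01] [-0.23  0.06 -0.36  0.07  0.18  0.19  0.31  0.12]
[644.62885728 -75.27384133  78.        ] [526.2121719  -94.70290781  78.        ] [[-0.14673929 -0.98680571  0.06842565]
 [ 0.8943497  -0.16190889 -0.41704211]
 [ 0.42261826  0.          0.90630779]]
[585.9 235.1  77. ]
[579. 154.  77.]
[583.8 195.4  77. ]
```

```bash
cat >> h.py <<'E'
def rel(pos,Rt,st=None):
    """slide (m) & dr in current tool axes to reach pos(mm),Rt"""
    from cell import env
    st=st or env.state()
    R0=Ro.from_euler('xyz',st["tcp_rot"]).as_matrix()
    sl=R0.T@(np.array(pos)-st["eef_pos"])/1000
    dr=Ro.from_matrix(R0.T@Rt).as_rotvec()
    nrow=max(np.linalg.norm(sl)/.0417,np.degrees(np.linalg.norm(dr))/7.16)
    print("t",round(st["t"],2),"pos",st["eef_pos"].round(1),"rot",st["tcp_rot"].round(4),"F",st["ft_force"].round(1),"open",round(st["opening"],3))
    print("slide",sl.round(4),"dr",dr.round(4),"rows",round(nrow,2))
    return sl,dr
def Rdown(zyaw):  # tool z (jaw) at heading zyaw, pointing down
    z=np.array([np.cos(zyaw),np.sin(zyaw),0]);y=np.array([0,0,-1.]);return np.c_[np.cross(y,z),y,z]
def save(name,cam):
    from cell import optics
    m=optics.camera_model(cam);im=cv2.cvtColor(optics.read_camera(cam),cv2.COLOR_RGB2BGR);cv2.imwrite("pics/"+name+".png",im);return m,im
E
python3 - <<'E'
from h import *
rel([583,195.5,200],Rdown(-.085))
E
```

```text
t 0.15 pos [255.8 570.1 214.2] rot [-1.5716e+00  1.0000e-04 -4.2180e-01] F [ 0.   0.8 -1. ] open 0.997
slide [ 0.4519  0.0143 -0.2078] dr [7.000e-04 1.234e+00 4.000e-04] rows 11.93
```

Emit:
drive_tool --steps '[{"slide": [0.036,0,-0.0165],"dr": [0,0.1,0],"fingers": 0.095},{"slide": [0.072,0,-0.033],"dr": [0,0.2,0],"fingers": 0.095},{"slide": [0.108,0,-0.05],"dr": [0,0.3,0],"fingers": 0.09},{"slide": [0.144,0,-0.066],"dr": [0,0.4,0],"fingers": 0.08},{"slide": [0.18,0,-0.083],"dr": [0,0.5,0],"fingers": 0.07}]'

```text
t: 0.57
eef_pos: [386.9, 419.4, 214.5]
tcp_rot: [-1.571, 0.0, -0.926]
ft_force: [0.5, 0.6, -0.6]
opening: 0.858
```

Run:
```python
from h import *
rel([583,195.5,200],Rdown(-.085))
```

```text
t 0.57 pos [386.9 419.4 214.5] rot [-1.5709  0.     -0.9263] F [ 0.5  0.6 -0.6] open 0.858
slide [0.2968 0.0145 0.0223] dr [1.000e-04 7.295e-01 0.000e+00] rows 7.15
```

Emit:
drive_tool --steps '[{"slide": [0.036,0.002,0.003],"dr": [0,0.1,0],"fingers": 0.07},{"slide": [0.072,0.004,0.006],"dr": [0,0.2,0],"fingers": 0.07},{"slide": [0.108,0.006,0.009],"dr": [0,0.3,0],"fingers": 0.06},{"slide": [0.144,0.008,0.012],"dr": [0,0.4,0],"fingers": 0.06},{"slide": [0.18,0.01,0.015],"dr": [0,0.5,0],"fingers": 0.06}]'

```text
t: 0.98
eef_pos: [507.7, 284.9, 204.5]
tcp_rot: [-1.571, 0.0, -1.427]
ft_force: [0.3, 1.4, -0.2]
opening: 0.64
```

Run:
```python
from h import *
rel([583,195.5,200],Rdown(-.085))
m,im=save("w1","wrist")
```

```text
t 0.98 pos [507.7 284.9 204.5] rot [-1.571   0.     -1.4268] F [ 0.3  1.4 -0.2] open 0.64
slide [0.0993 0.0045 0.0617] dr [ 2.00e-04  2.29e-01 -0.00e+00] rows 2.81
```

View pics/w1.png

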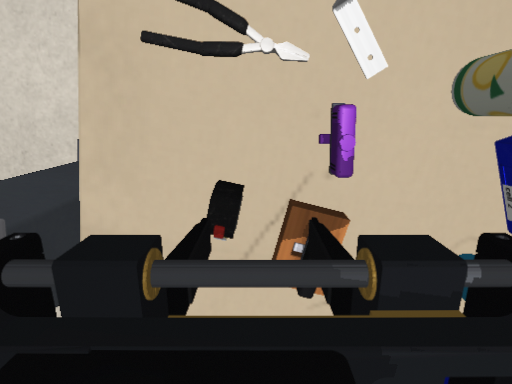

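Wrist camera looks toward +y of the tool; block partly hidden at (310,240). I pass over beyond it for a clear view.

Run:
```python
from h import *
rel([583,95,230],Rdown(-.085))
```

```text
t 1.03 pos [511.4 281.1 204. ] rot [-1.5700e+00 -1.3000e-03 -1.4369e+00] F [ 2.3 -3.2 -1.8] open 0.635
slide [ 0.194  -0.0258  0.0461] dr [-0.0009  0.2189  0.0012] rows 4.82
```

Emit:
drive_tool --steps '[{"slide": [0.039,-0.005,0.009],"dr": [0,0.05,0],"fingers": 0.06},{"slide": [0.078,-0.01,0.018],"dr": [0,0.1,0],"fingers": 0.06},{"slide": [0.117,-0.015,0.027],"dr": [0,0.15,0],"fingers": 0.06},{"slide": [0.156,-0.02,0.036],"dr": [0,0.2,0],"fingers": 0.06},{"slide": [0.192,-0.026,0.045],"dr": [0,0.22,0],"fingers": 0.06}]'

```text
t: 1.45
eef_pos: [580.1, 101.2, 230.6]
tcp_rot: [-1.571, -0.0, -1.645]
ft_force: [-0.2, 0.6, 0.0]
opening: 0.633
```

Emit:
drive_tool --steps '[{"slide": [0,0,0],"dr": [0,0,0],"fingers": 0.06},{"slide": [0,0,0],"dr": [0,0,0],"fingers": 0.06}]'

```text
t: 1.62
eef_pos: [580.3, 101.6, 230.5]
tcp_rot: [-1.571, 0.0, -1.645]
ft_force: [0.7, -0.2, 0.2]
opening: 0.627
```

Run:
```python
from h import *
rel([583,95,230],Rdown(-.085))
m,im=save("w2","wrist")
import pickle;pickle.dump(m,open("w2.pkl","wb"))
```

```text
t 1.62 pos [580.3 101.6 230.5] rot [-1.5708e+00  2.0000e-04 -1.6448e+00] F [ 0.7 -0.2  0.2] open 0.627
slide [0.0064 0.0005 0.0032] dr [ 0.0001  0.011  -0.0002] rows 0.17
```

View pics/w2.png

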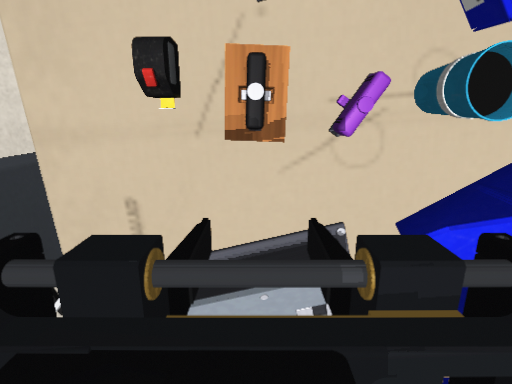

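Emit:
drive_tool --steps '[{"slide": [-0.025,0.0,0.0],"dr": [0,0,0],"fingers": 0.06},{"slide": [-0.045,0,0],"dr": [0,0,0],"fingers": 0.06},{"slide": [-0.045,0,0],"dr": [0,0,0],"fingers": 0.06}]'

```text
t: 1.92
eef_pos: [582.3, 152.0, 230.3]
tcp_rot: [-1.571, 0.001, -1.638]
ft_force: [-0.7, -0.2, -0.7]
opening: 0.635
```

Run:
```python
from h import *
m,im=save("w3","wrist")
import pickle;pickle.dump(m,open("w3.pkl","wb"))
a=cv2.imread("pics/w2.png")[30:150,200:310];cv2.imwrite("pics/w2c.png",cv2.resize(a,None,fx=5,fy=5,interpolation=cv2.INTER_CUBIC))
a=im[100:230,200:310];cv2.imwrite("pics/w3c.png",cv2.resize(a,None,fx=4.5,fy=4.5,interpolation=cv2.INTER_CUBIC))
```

```text
(no output)
```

View pics/w2c.png

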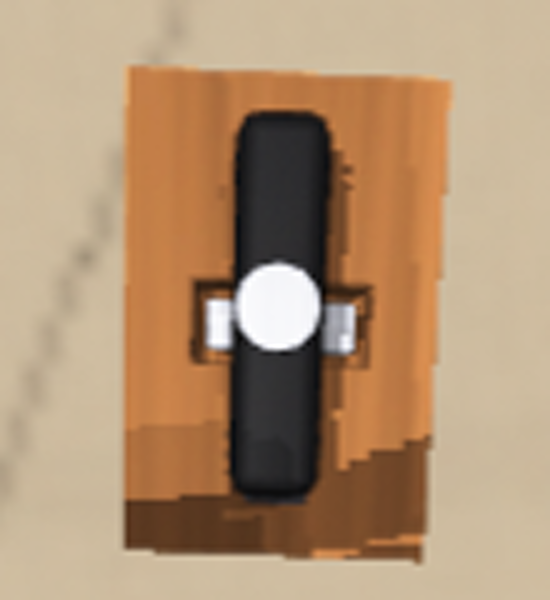

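View pics/w3c.png

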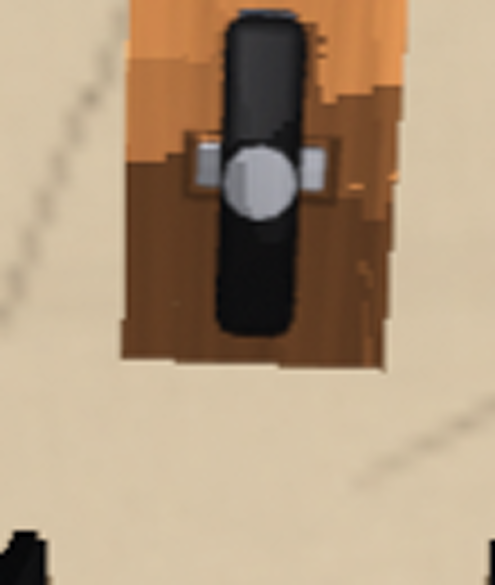

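Run:
```python
from h import *
import pickle
a=pickle.load(open("w2.pkl","rb"));b=pickle.load(open("w3.pkl","rb"))
A=lambda u,v:np.array([200+(u+.5)/5-.5,30+(v+.5)/5-.5]);B=lambda u,v:np.array([200+(u+.5)/4.5-.5,100+(v+.5)/4.5-.5])
for n,p,q in [("dot",(278,307),(260,183)),("far",(287,113),(266,22)),("near",(275,488),(256,332)),
 ("blkNL",(125,548),(122,357)),("blkNR",(422,561),(384,370))]:
    print(n,*tri([a,b],[A(*p),B(*q)]))
    for m,px in((a,A(*p)),(b,B(*q))):
        u=undist(m,px)[0];d=m["R"].T@np.r_[u,1];c=-m["R"].T@m["t"];print("   z78",(c+d*(78-c[2])/d[2]).round(1))
```

```text
dot [583.45988529 199.12326729  80.15683471] [array([ 0., -0.]), array([-0.,  0.])]
   z78 [583.4 199.3  78. ]
   z78 [583.4 199.   78. ]
far [587.79832396 235.98545908  80.07055147] [array([-0.3,  0. ]), array([ 0.3, -0. ])]
   z78 [588.2 236.4  78. ]
   z78 [587.5 236.1  78. ]
near [579.90136275 162.48923534  77.79070095] [array([ 0., -0.]), array([-0.,  0.])]
   z78 [579.9 162.5  78. ]
   z78 [579.9 162.5  78. ]
blkNL [540.53460624 149.22648411  32.3194122 ] [array([-0.2,  0. ]), array([ 0.2, -0. ])]
   z78 [546.4 152.2  78. ]
   z78 [546.  158.5  78. ]
blkNR [614.31386593 140.61213983  33.44188224] [array([ 0.2, -0. ]), array([-0.2,  0. ])]
   z78 [610.6 144.6  78. ]
   z78 [611.2 150.7  78. ]
```

Run:
```python
from h import *
rel([583.7,198.7,120],Rdown(-.11))
rel([583.7,198.7,46],Rdown(-.11))
```

```text
t 1.97 pos [582.2 150.8 230.2] rot [-1.5715e+00  1.0000e-04 -1.6378e+00] F [-0.3 -0.8 -0.1] open 0.629
slide [-0.0479  0.1102 -0.0016] dr [ 0.0008  0.043  -0.0001] rows 2.88
t 1.97 pos [582.2 150.8 230.2] rot [-1.5715e+00  1.0000e-04 -1.6378e+00] F [-0.3 -0.8 -0.1] open 0.629
slide [-0.0479  0.1842 -0.0016] dr [ 0.0008  0.043  -0.0001] rows 4.57
```

Emit:
drive_tool --steps '[{"slide": [-0.024,0.03,-0.001],"dr": [0,0.02,0],"fingers": 0.06},{"slide": [-0.048,0.06,-0.0016],"dr": [0,0.043,0],"fingers": 0.06},{"slide": [-0.048,0.095,-0.0016],"dr": [0,0.043,0],"fingers": 0.06},{"slide": [-0.048,0.11,-0.0016],"dr": [0,0.043,0],"fingers": 0.06},{"slide": [-0.048,0.11,-0.0016],"dr": [0,0.043,0],"fingers": 0.06}]'

```text
t: 2.38
eef_pos: [582.5, 196.4, 116.9]
tcp_rot: [-1.577, -0.002, -1.683]
ft_force: [0.2, 0.9, -0.3]
opening: 0.631
```

Run:
```python
from h import *
rel([583.7,198.7,46],Rdown(-.11))
save("w4","wrist")
```

```text
t 2.38 pos [582.5 196.4 116.9] rot [-1.5771 -0.0022 -1.683 ] F [ 0.2  0.9 -0.3] open 0.631
slide [-0.0025  0.0709  0.0013] dr [ 0.0063 -0.0022  0.0022] rows 1.7
```

View pics/w4.png

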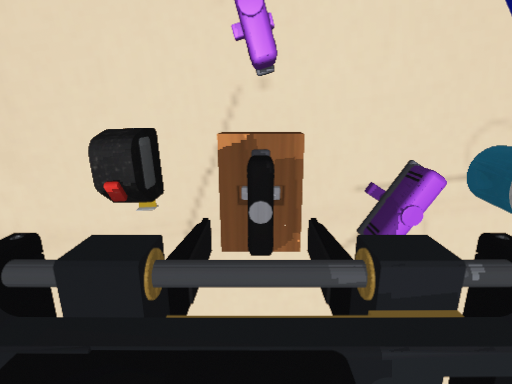

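Handle is centred between the fingers (dot at (260,212)). Descend and grip.

Emit:
drive_tool --steps '[{"slide": [-0.0015,0.02,0.001],"dr": [0.003,0,0.002],"fingers": 0.06},{"slide": [-0.0025,0.04,0.001],"dr": [0.006,0,0.002],"fingers": 0.06},{"slide": [-0.0025,0.06,0.001],"dr": [0.006,0,0.002],"fingers": 0.05},{"slide": [-0.0025,0.071,0.001],"dr": [0.006,0,0.002],"fingers": 0.045},{"slide": [-0.0025,0.071,0.001],"dr": [0.006,0,0.002],"fingers": 0.04}]'

```text
t: 2.85
eef_pos: [585.7, 198.3, 49.0]
tcp_rot: [-1.566, 0.002, -1.685]
ft_force: [-0.3, -0.3, 0.3]
opening: 0.479
```

Run:
```python
from h import *
rel([583.7,198.7,46],Rdown(-.11))
save("w5","wrist")
```

```text
t 2.85 pos [585.7 198.3  49. ] rot [-1.5663e+00  1.5000e-03 -1.6847e+00] F [-0.3 -0.3  0.3] open 0.479
slide [-0.0001  0.0029 -0.0021] dr [-0.0045 -0.0039 -0.0015] rows 0.09
```

View pics/w5.png

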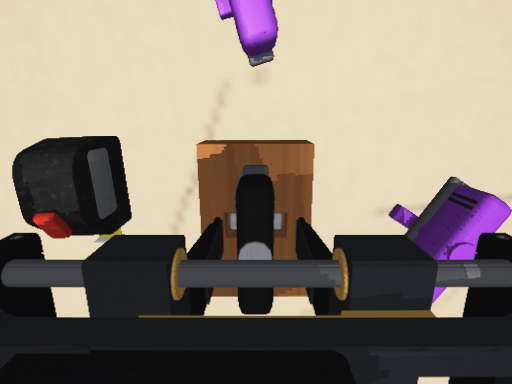

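Emit:
drive_tool --steps '[{"slide": [0,0.002,-0.001],"dr": [-0.003,0,0],"fingers": 0.04},{"slide": [0,0.002,-0.001],"dr": [-0.003,0,0],"fingers": 0.04},{"slide": [0,0.002,-0.001],"dr": [-0.003,0,0],"fingers": 0.04}]'

```text
t: 3.15
eef_pos: [585.6, 198.8, 48.8]
tcp_rot: [-1.566, 0.003, -1.685]
ft_force: [0.4, -0.5, -0.2]
opening: 0.417
```

Run:
```python
from h import *
rel([583.7,198.7,46],Rdown(-.11))
m,im=save("w6","wrist")
for p in proj(m,[[583.5,199.1,78],[583.5,197.1,78]]): print(p)
cv2.imwrite("pics/w6c.png",cv2.resize(im[150:320,180:330],None,fx=3.5,fy=3.5))
```

```text
t 3.15 pos [585.6 198.8  48.8] rot [-1.5663  0.0026 -1.6847] F [ 0.4 -0.5 -0.2] open 0.417
slide [ 0.0003  0.0028 -0.0019] dr [-0.0045 -0.004  -0.0026] rows 0.08
[255.61897253 256.83757732]
[256.06200558 260.25102971]
```

View pics/w6c.png

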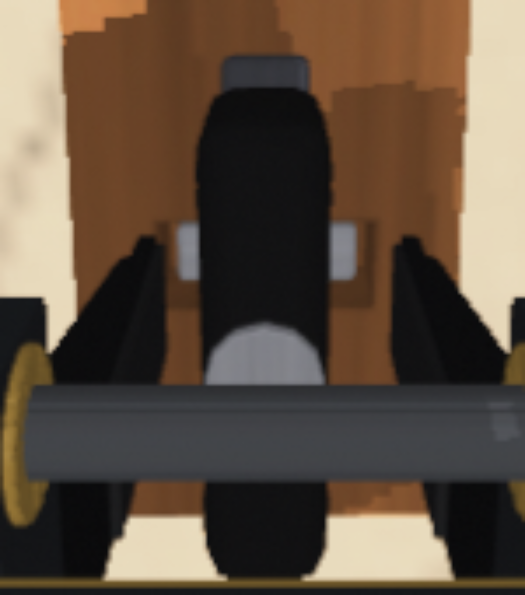

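Emit:
drive_tool --steps '[{"slide": [0,0.002,-0.002],"dr": [-0.004,0,-0.002],"fingers": 0.035},{"slide": [0,0.003,-0.002],"dr": [-0.004,0,-0.002],"fingers": 0.035},{"slide": [0,0.003,-0.002],"dr": [-0.004,0,-0.002],"fingers": 0.035},{"slide": [0,0.003,-0.002],"dr": [-0.004,0,-0.002],"fingers": 0.03}]'

```text
t: 3.53
eef_pos: [583.1, 198.9, 44.6]
tcp_rot: [-1.572, 0.0, -1.685]
ft_force: [-0.1, 0.1, -1.3]
opening: 0.338
```

Run:
```python
from h import *
rel([583.7,198.7,46],Rdown(-.11))
```

```text
t 3.53 pos [583.1 198.9  44.6] rot [-1.5719  0.     -1.6847] F [-0.1  0.1 -1.3] open 0.338
slide [ 0.0002 -0.0014  0.0006] dr [ 0.0011 -0.0039 -0.    ] rows 0.04
```

Emit:
drive_tool --steps '[{"slide": [0,-0.001,0],"dr": [0,0,0],"fingers": 0.02},{"slide": [0,-0.001,0],"dr": [0,0,0],"fingers": 0.01},{"slide": [0,-0.001,0],"dr": [0,0,0],"fingers": 0.0},{"slide": [0,-0.001,0],"dr": [0,0,0],"fingers": 0.0},{"slide": [0,-0.001,0],"dr": [0,0,0],"fingers": 0.0}]'

```text
t: 3.95
eef_pos: [583.3, 198.9, 45.8]
tcp_rot: [-1.571, 0.0, -1.685]
ft_force: [0.5, -0.3, 1.8]
opening: 0.205
```

Emit:
drive_tool --steps '[{"slide": [0,-0.001,0],"dr": [0,0,0],"fingers": 0.0},{"slide": [0,-0.001,0],"dr": [0,0,0],"fingers": 0.0}]'

```text
t: 4.12
eef_pos: [583.0, 198.9, 46.5]
tcp_rot: [-1.572, -0.0, -1.685]
ft_force: [0.3, 0.2, -1.8]
opening: 0.208
```

Emit:
drive_tool --steps '[{"slide": [0,-0.02,0],"dr": [0,0,0],"fingers": 0.0},{"slide": [0,-0.045,0],"dr": [0,0,0],"fingers": 0.0},{"slide": [0,-0.08,0],"dr": [0,0,0],"fingers": 0.0},{"slide": [0,-0.12,0],"dr": [0,0,0],"fingers": 0.0},{"slide": [0,-0.15,0],"dr": [0,0,0],"fingers": 0.0}]'

```text
t: 4.53
eef_pos: [583.3, 198.9, 199.2]
tcp_rot: [-1.571, 0.0, -1.685]
ft_force: [0.8, 0.0, -2.1]
opening: 0.209
```

Run:
```python
from h import *
f,n,R=jig_slots(585.42,-84.99,.1626)
nn=R[:,2]
for sgn in (1,-1):
  z=sgn*R[:,0]; y=-nn; Rt=np.c_[np.cross(y,z),y,z]
  # TCP is 31 above origin; over the near slot 100 above the face
  rel(n+100*nn,Rt)
```

```text
t 4.53 pos [583.3 198.9 199.2] rot [-1.5708e+00  4.0000e-04 -1.6848e+00] F [ 0.8  0.  -2.1] open 0.209
slide [ 0.3389  0.0304 -0.0118] dr [ 0.3036 -1.8143  0.4019] rows 15.07
t 4.53 pos [583.3 198.9 199.2] rot [-1.5708e+00  4.0000e-04 -1.6848e+00] F [ 0.8  0.  -2.1] open 0.209
slide [ 0.3389  0.0304 -0.0118] dr [-0.373   1.2725  0.2817] rows 10.85
```

Emit:
drive_tool --steps '[{"slide": [0.028,-0.004,-0.001],"dr": [-0.031,0.106,0.0235],"fingers": 0.0},{"slide": [0.056,-0.006,-0.002],"dr": [-0.062,0.212,0.047],"fingers": 0.0},{"slide": [0.084,-0.008,-0.003],"dr": [-0.093,0.318,0.07],"fingers": 0.0},{"slide": [0.112,-0.01,-0.004],"dr": [-0.124,0.424,0.094],"fingers": 0.0},{"slide": [0.14,-0.01,-0.005],"dr": [-0.155,0.53,0.117],"fingers": 0.0}]'

```text
t: 4.95
eef_pos: [562.1, 59.3, 206.9]
tcp_rot: [-1.752, 0.071, -2.228]
ft_force: [1.5, 0.1, -1.5]
opening: 0.21
```

```bash
cat >> h.py <<'E'
J=dict(p=[585.42,-84.99,.1626])
def slotR(sgn,axis=0):
    f,n,R=jig_slots(*J["p"]);z=sgn*R[:,axis];y=-R[:,2];return f,n,R,np.c_[np.cross(y,z),y,z]
E
python3 - <<'E'
from h import *
f,n,R,Rt=slotR(-1)
rel(n+110*R[:,2],Rt)
E
```

```text
t 4.95 pos [562.1  59.3 206.9] rot [-1.7517  0.071  -2.2277] F [ 1.5  0.1 -1.5] open 0.21
slide [ 0.1772 -0.0015  0.101 ] dr [-0.2165  0.7376  0.164 ] rows 6.29
```

Emit:
drive_tool --steps '[{"slide": [0.03,0,0.017],"dr": [-0.031,0.105,0.0235],"fingers": 0.0},{"slide": [0.06,0,0.034],"dr": [-0.062,0.21,0.047],"fingers": 0.0},{"slide": [0.09,0,0.05],"dr": [-0.093,0.316,0.07],"fingers": 0.0},{"slide": [0.12,0,0.067],"dr": [-0.124,0.421,0.094],"fingers": 0.0},{"slide": [0.15,0,0.084],"dr": [-0.155,0.527,0.117],"fingers": 0.0}]'

```text
t: 5.37
eef_pos: [537.4, -109.5, 180.8]
tcp_rot: [-1.941, 0.039, -2.767]
ft_force: [0.4, -0.4, -2.2]
opening: 0.206
```

Run:
```python
from h import *
from cell import env
f,n,R,Rt=slotR(-1)
rel(n+110*R[:,2],Rt)
print(env.state()["joints"].round(2))
```

```text
t 5.37 pos [ 537.4 -109.5  180.8] rot [-1.9413  0.0391 -2.7673] F [ 0.4 -0.4 -2.2] open 0.206
slide [ 0.0149 -0.0077  0.0266] dr [-0.0615  0.21    0.0473] rows 1.79
[-0.46  0.51  1.68  0.29  1.22  0.59]
```

Emit:
drive_tool --steps '[{"slide": [0.007,-0.004,0.013],"dr": [-0.03,0.105,0.0235],"fingers": 0.0},{"slide": [0.015,-0.008,0.0266],"dr": [-0.0615,0.21,0.047],"fingers": 0.0},{"slide": [0.015,-0.008,0.0266],"dr": [-0.0615,0.21,0.047],"fingers": 0.0},{"slide": [0.015,-0.008,0.0266],"dr": [-0.0615,0.21,0.047],"fingers": 0.0}]'

```text
t: 5.7
eef_pos: [534.0, -140.1, 177.8]
tcp_rot: [-2.006, 0.0, -2.975]
ft_force: [1.0, 1.5, -2.1]
opening: 0.213
```

Run:
```python
from h import *
from cell import env
f,n,R,Rt=slotR(-1)
rel(n+110*R[:,2],Rt)
print(env.state()["joints"].round(2))
m,im=save("w7","wrist")
import pickle;pickle.dump(m,open("w7.pkl","wb"))
print(proj(m,[f,n]))
```

```text
t 5.7 pos [ 534.  -140.1  177.8] rot [-2.0058e+00  2.0000e-04 -2.9749e+00] F [ 1.   1.5 -2.1] open 0.213
slide [ 0.0003 -0.      0.0004] dr [-0.0013  0.0038  0.0015] rows 0.03
[-0.54  0.53  1.67  0.35  1.25  0.7 ]
[[260.92592837  59.88595232]
 [260.34985753 191.39173913]]
```

View pics/w7.png

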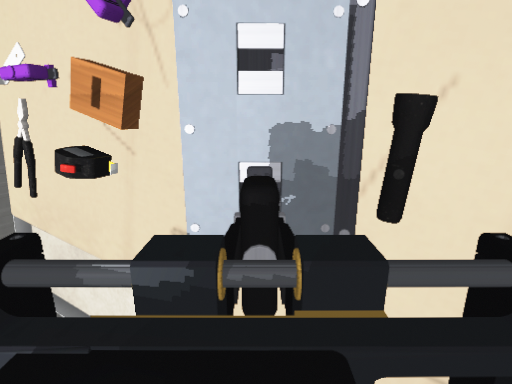

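Far slot at (261,59) against a predicted (260.9,59.9): the jig fit agrees to under 1 mm. Lowering over the near slot.

Emit:
drive_tool --steps '[{"slide": [0,0.025,0],"dr": [-0.001,0.004,0.001],"fingers": 0.0},{"slide": [0,0.05,0],"dr": [-0.001,0.004,0.001],"fingers": 0.0},{"slide": [0,0.07,0],"dr": [-0.001,0.004,0.001],"fingers": 0.0},{"slide": [0,0.07,0],"dr": [-0.001,0.004,0.001],"fingers": 0.0},{"slide": [0,0.07,0],"dr": [-0.001,0.004,0.001],"fingers": 0.0}]'

```text
t: 6.17
eef_pos: [529.6, -108.9, 115.0]
tcp_rot: [-2.007, -0.0, -2.975]
ft_force: [-0.1, 0.2, -2.5]
opening: 0.211
```

```bash
cat >> h.py <<'E'
def slotpose(which,sgn,axis=0,st=None):
    from cell import env
    st=env.state();f,n,R,Rt=slotR(sgn,axis);o=n if which=="near" else f
    d=R.T@(st["eef_pos"]-o);R0=Ro.from_euler('xyz',st["tcp_rot"]).as_matrix()
    print("TCP in slot frame",d.round(1),"rot err (slot axes)",(R.T@Ro.from_matrix(R0@Rt.T).as_rotvec()).round(4),"F slot",(R.T@st["ft_force"]).round(1),"M",(R.T@st["moment"]).round(2),"t",round(st["t"],2),"op",round(st["opening"],3))
E
python3 - <<'E'
from h import *
f,n,R,Rt=slotR(-1)
rel(n+40*R[:,2],Rt)
slotpose("near",-1)
save("w8","wrist");save("s8","scene")
im=cv2.imread("pics/s8.png");cv2.imwrite("pics/s8c.png",cv2.resize(im[120:250,200:340],None,fx=4.5,fy=4.5,interpolation=cv2.INTER_CUBIC))
E
```

```text
t 6.17 pos [ 529.6 -108.9  115. ] rot [-2.0070e+00 -5.0000e-04 -2.9747e+00] F [-0.1  0.2 -2.5] open 0.211
slide [ 0.0011 -0.0003  0.0025] dr [-0.0001  0.0037  0.0023] rows 0.06
TCP in slot frame [ 2.5 -1.  39.7] rot err (slot axes) [0.0023 0.0001 0.0037] F slot [-0.9  0.  -2.4] M [ 0.14  0.42 -0.01] t 6.17 op 0.211
```

View pics/s8c.png

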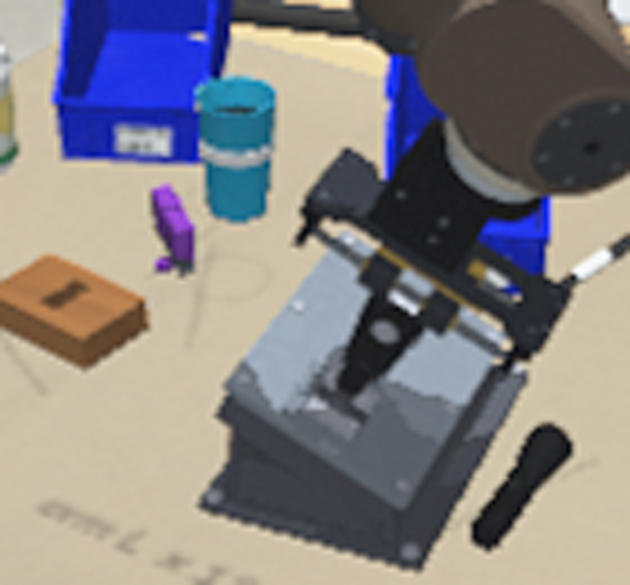

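View pics/w8.png

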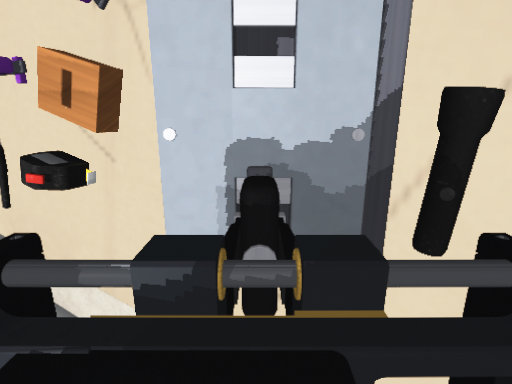

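Leaf centre col ~263, grip ~260: the tool is ~2.5 mm uphill, as the pose says. Correct and descend.

Emit:
drive_tool --steps '[{"slide": [0.001,0,0.0025],"dr": [0,0.004,0.002],"fingers": 0.0},{"slide": [0.001,0.0,0.0025],"dr": [0,0.004,0.002],"fingers": 0.0},{"slide": [0.001,0.004,0.0025],"dr": [0,0.004,0.002],"fingers": 0.0},{"slide": [0.001,0.006,0.0025],"dr": [0,0.004,0.002],"fingers": 0.0},{"slide": [0.001,0.007,0.0025],"dr": [0,0.004,0.002],"fingers": 0.0}]'

```text
t: 6.68
eef_pos: [528.3, -109.5, 107.3]
tcp_rot: [-2.007, -0.0, -2.982]
ft_force: [-0.1, -0.3, -3.9]
opening: 0.209
```

Run:
```python
from h import *
slotpose("near",-1)
```

```text
TCP in slot frame [-1.1  0.4 32.8] rot err (slot axes) [-0.0014  0.0004 -0.0031] F slot [-1.9  0.1 -3.5] M [ 0.18  0.48 -0.06] t 6.68 op 0.209
```

Emit:
drive_tool --steps '[{"slide": [0,0.002,-0.0005],"dr": [0,-0.003,0],"fingers": 0.0},{"slide": [0,0.004,-0.0007],"dr": [0,-0.003,0],"fingers": 0.0},{"slide": [0,0.006,-0.0007],"dr": [0,-0.003,0],"fingers": 0.0},{"slide": [0,0.007,-0.0007],"dr": [0,-0.003,0],"fingers": 0.0}]'

```text
t: 7.02
eef_pos: [527.8, -105.8, 101.2]
tcp_rot: [-2.007, 0.001, -2.979]
ft_force: [0.6, -0.4, -2.2]
opening: 0.21
```

Run:
```python
from h import *
slotpose("near",-1)
```

```text
TCP in slot frame [-0.4  0.3 25.7] rot err (slot axes) [-0.0013  0.0004  0.0001] F slot [-1.4 -0.5 -1.8] M [ 0.13  0.39 -0.09] t 7.02 op 0.21
```

Head has entered the slot with no contact force. Continue down.

Emit:
drive_tool --steps '[{"slide": [0,0.003,0],"dr": [0,0,0],"fingers": 0.0},{"slide": [0,0.006,0],"dr": [0,0,0],"fingers": 0.0},{"slide": [0,0.008,0],"dr": [0,0,0],"fingers": 0.0},{"slide": [0,0.0095,0],"dr": [0,0,0],"fingers": 0.0},{"slide": [0,0.0095,0],"dr": [0,0,0],"fingers": 0.0}]'

```text
t: 7.43
eef_pos: [527.1, -101.8, 92.5]
tcp_rot: [-2.007, 0.001, -2.979]
ft_force: [0.5, -0.3, -2.7]
opening: 0.207
```

Run:
```python
from h import *
slotpose("near",-1)
```

```text
TCP in slot frame [-0.4  0.3 16.2] rot err (slot axes) [-0.0011  0.0002 -0.    ] F slot [-1.5 -0.4 -2.3] M [ 0.14  0.42 -0.1 ] t 7.43 op 0.207
```

Emit:
drive_tool --steps '[{"slide": [0,0.001,0],"dr": [0,0,0],"fingers": 0.0},{"slide": [0,0.002,0],"dr": [0,0,0],"fingers": 0.0},{"slide": [0,0.002,0],"dr": [0,0,0],"fingers": 0.0}]'

```text
t: 7.68
eef_pos: [527.1, -101.2, 90.9]
tcp_rot: [-2.007, 0.001, -2.98]
ft_force: [-0.0, 0.2, -2.4]
opening: 0.21
```

Run:
```python
from h import *
slotpose("near",-1)
```

```text
TCP in slot frame [-0.5  0.2 14.5] rot err (slot axes) [-0.0015  0.0005  0.    ] F slot [-0.8 -0.  -2.3] M [ 0.18  0.43 -0.12] t 7.68 op 0.21
```

Emit:
drive_tool --steps '[{"slide": [0,0.001,0],"dr": [0,0,0],"fingers": 0.0},{"slide": [0,0.0015,0],"dr": [0,0,0],"fingers": 0.0},{"slide": [0,0.0015,0],"dr": [0,0,0],"fingers": 0.0}]'

```text
t: 7.93
eef_pos: [527.2, -101.0, 90.4]
tcp_rot: [-2.006, 0.002, -2.979]
ft_force: [-1.3, -2.5, 4.7]
opening: 0.209
```

Run:
```python
from h import *
slotpose("near",-1)
```

```text
TCP in slot frame [-0.5  0.  13.9] rot err (slot axes) [-0.0023  0.0011  0.0005] F slot [-0.1  1.7  5.2] M [ 0.61  0.17 -0.16] t 7.93 op 0.209
```

Contact at 13.9 mm: home. Back off 0.7 mm and turn.

Emit:
drive_tool --steps '[{"slide": [0,-0.0012,0],"dr": [0,-0.1,0],"fingers": 0.0},{"slide": [0,-0.0015,0],"dr": [0,-0.2,0],"fingers": 0.0},{"slide": [0,-0.0015,0],"dr": [0,-0.3,0],"fingers": 0.0},{"slide": [0,-0.0015,0],"dr": [0,-0.4,0],"fingers": 0.0},{"slide": [0,-0.0015,0],"dr": [0,-0.5,0],"fingers": 0.0}]'

```text
t: 8.35
eef_pos: [527.1, -101.2, 91.0]
tcp_rot: [-1.957, 0.207, -2.515]
ft_force: [-0.7, -0.0, -2.6]
opening: 0.208
```

Run:
```python
from h import *
slotpose("near",-1,1)
```

```text
TCP in slot frame [-0.4  0.2 14.6] rot err (slot axes) [-1.8000e-03 -3.0000e-04 -1.0658e+00] F slot [-1.   0.7 -2.4] M [ 0.13  0.51 -0.03] t 8.35 op 0.208
```

Emit:
drive_tool --steps '[{"slide": [0,0,0],"dr": [0,-0.11,0],"fingers": 0.0},{"slide": [0,0,0],"dr": [0,-0.22,0],"fingers": 0.0},{"slide": [0,0,0],"dr": [0,-0.33,0],"fingers": 0.0},{"slide": [0,0,0],"dr": [0,-0.44,0],"fingers": 0.0},{"slide": [0,0,0],"dr": [0,-0.55,0],"fingers": 0.0}]'

```text
t: 8.77
eef_pos: [527.1, -101.2, 91.0]
tcp_rot: [-1.795, 0.377, -1.967]
ft_force: [0.3, -0.2, -3.0]
opening: 0.208
```

Run:
```python
from h import *
slotpose("near",-1,1)
```

```text
TCP in slot frame [-0.4  0.2 14.6] rot err (slot axes) [-1.700e-03  2.000e-04 -5.153e-01] F slot [-1.5 -0.3 -2.6] M [ 0.09  0.5  -0.06] t 8.77 op 0.208
```

Emit:
drive_tool --steps '[{"slide": [0,0,0],"dr": [0,-0.11,0],"fingers": 0.0},{"slide": [0,0,0],"dr": [0,-0.22,0],"fingers": 0.0},{"slide": [0,0,0],"dr": [0,-0.33,0],"fingers": 0.0},{"slide": [0,0,0],"dr": [0,-0.44,0],"fingers": 0.0},{"slide": [0,0,0],"dr": [0,-0.515,0],"fingers": 0.0}]'

```text
t: 9.18
eef_pos: [527.1, -101.2, 91.0]
tcp_rot: [-1.569, 0.436, -1.408]
ft_force: [1.1, -0.8, -1.7]
opening: 0.212
```

Emit:
drive_tool --steps '[{"slide": [0,0,0],"dr": [0,0,0],"fingers": 0.0},{"slide": [0,0,0],"dr": [0,0,0],"fingers": 0.0},{"slide": [0,0,0],"dr": [0,0,0],"fingers": 0.0}]'

```text
t: 9.43
eef_pos: [527.1, -101.2, 91.0]
tcp_rot: [-1.573, 0.436, -1.417]
ft_force: [0.1, 0.5, -1.1]
opening: 0.21
```

Run:
```python
from h import *
slotpose("near",-1,1)
save("s9","scene");save("w9","wrist")
im=cv2.imread("pics/s9.png");cv2.imwrite("pics/s9c.png",cv2.resize(im[120:250,200:340],None,fx=4.5,fy=4.5,interpolation=cv2.INTER_CUBIC))
```

```text
TCP in slot frame [-0.5  0.2 14.6] rot err (slot axes) [-0.0016  0.0006 -0.0084] F slot [-0.  -0.2 -1.2] M [ 0.14  0.48 -0.03] t 9.43 op 0.21
```

View pics/w9.png

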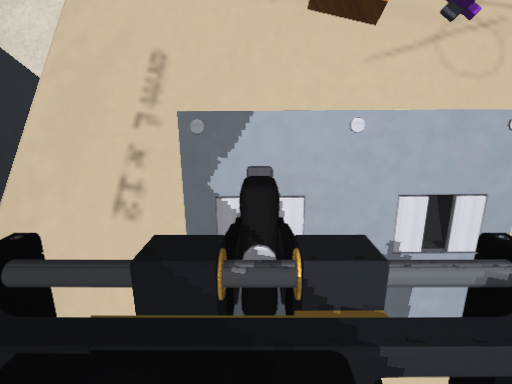

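Turned across the slot. Tug gently and read the force.

Emit:
drive_tool --steps '[{"slide": [0,-0.001,0],"dr": [0,0,0],"fingers": 0.0},{"slide": [0,-0.002,0],"dr": [0,0,0],"fingers": 0.0},{"slide": [0,-0.003,0],"dr": [0,0,0],"fingers": 0.0},{"slide": [0,-0.004,0],"dr": [0,0,0],"fingers": 0.0},{"slide": [0,-0.004,0],"dr": [0,0,0],"fingers": 0.0}]'

```text
t: 9.95
eef_pos: [527.4, -102.8, 94.7]
tcp_rot: [-1.572, 0.436, -1.415]
ft_force: [0.8, 0.4, -5.8]
opening: 0.209
```

Run:
```python
from h import *
slotpose("near",-1,1)
```

```text
TCP in slot frame [-0.4  0.2 18.6] rot err (slot axes) [-0.0015  0.0005 -0.0059] F slot [-2.2 -0.9 -5.4] M [-0.16  0.48 -0.04] t 9.95 op 0.209
```

Emit:
drive_tool --steps '[{"slide": [0,-0.001,0],"dr": [0,0,0],"fingers": 0.0},{"slide": [0,-0.002,0],"dr": [0,0,0],"fingers": 0.0},{"slide": [0,-0.003,0],"dr": [0,0,0],"fingers": 0.0},{"slide": [0,-0.003,0],"dr": [0,0,0],"fingers": 0.0}]'

```text
t: 10.28
eef_pos: [527.5, -104.0, 97.2]
tcp_rot: [-1.572, 0.436, -1.415]
ft_force: [2.4, 2.1, -10.5]
opening: 0.207
```

Run:
```python
from h import *
slotpose("near",-1,1)
```

```text
TCP in slot frame [-0.4  0.2 21.4] rot err (slot axes) [-0.0014  0.0004 -0.0058] F slot [ -2.9  -2.7 -10.3] M [-0.44  0.65 -0.04] t 10.28 op 0.207
```

It holds with the spring giving. Pull to ~12 N and hold.

Emit:
drive_tool --steps '[{"slide": [0,-0.0015,0],"dr": [0,0,0],"fingers": 0.0},{"slide": [0,-0.0028,0],"dr": [0,0,0],"fingers": 0.0},{"slide": [0,-0.0028,0],"dr": [0,0,0],"fingers": 0.0},{"slide": [0,-0.0028,0],"dr": [0,0,0],"fingers": 0.0},{"slide": [0,-0.0028,0],"dr": [0,0,0],"fingers": 0.0}]'

```text
t: 10.7
eef_pos: [527.7, -105.1, 99.7]
tcp_rot: [-1.572, 0.436, -1.415]
ft_force: [4.1, 4.7, -13.9]
opening: 0.207
```

Run:
```python
from h import *
slotpose("near",-1,1)
save("w10","wrist");save("s10","scene")
im=cv2.imread("pics/s10.png");cv2.imwrite("pics/s10c.png",cv2.resize(im[120:250,200:340],None,fx=4.5,fy=4.5,interpolation=cv2.INTER_CUBIC))
```

```text
TCP in slot frame [-0.4  0.2 24.1] rot err (slot axes) [-0.0014  0.0003 -0.0059] F slot [ -2.3  -4.8 -14.3] M [-0.67  0.75  0.01] t 10.7 op 0.207
```

View pics/w10.png

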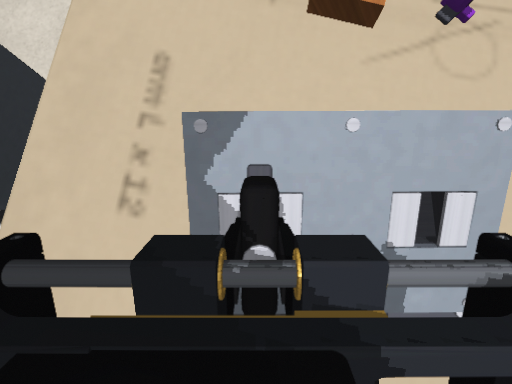

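View pics/s10c.png

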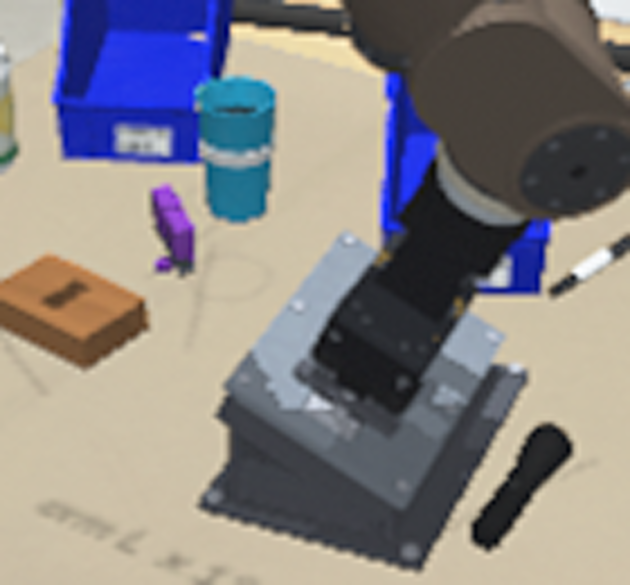

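Leaves stay flat, pull ≈12 N net. Hold a little longer, then ease back home.

Emit:
drive_tool --steps '[{"slide": [0,0,0],"dr": [0,0,0],"fingers": 0.0},{"slide": [0,0,0],"dr": [0,0,0],"fingers": 0.0},{"slide": [0,0,0],"dr": [0,0,0],"fingers": 0.0},{"slide": [0,0,0],"dr": [0,0,0],"fingers": 0.0}]'

```text
t: 11.13
eef_pos: [527.7, -105.1, 99.6]
tcp_rot: [-1.572, 0.436, -1.415]
ft_force: [3.6, 5.3, -14.3]
opening: 0.209
```

Emit:
drive_tool --steps '[{"slide": [0,0.003,0],"dr": [0,0,0],"fingers": 0.0},{"slide": [0,0.006,0],"dr": [0,0,0],"fingers": 0.0},{"slide": [0,0.008,0],"dr": [0,0,0],"fingers": 0.0},{"slide": [0,0.009,0],"dr": [0,0,0],"fingers": 0.0},{"slide": [0,0.009,0],"dr": [0,0,0],"fingers": 0.0}]'

```text
t: 11.55
eef_pos: [527.2, -101.7, 92.0]
tcp_rot: [-1.572, 0.436, -1.414]
ft_force: [-0.7, -0.3, -2.5]
opening: 0.21
```

Run:
```python
from h import *
slotpose("near",-1,1)
```

```text
TCP in slot frame [-0.5  0.2 15.6] rot err (slot axes) [-0.0017  0.0007 -0.0056] F slot [-1.2  0.7 -2.2] M [ 0.01  0.48 -0.05] t 11.55 op 0.21
```

Emit:
drive_tool --steps '[{"slide": [0,0.001,0],"dr": [0,0,0],"fingers": 0.0},{"slide": [0,0.0018,0],"dr": [0,0,0],"fingers": 0.0},{"slide": [0,0.002,0],"dr": [0,0,0],"fingers": 0.0}]'

```text
t: 11.8
eef_pos: [527.2, -101.0, 90.4]
tcp_rot: [-1.571, 0.435, -1.414]
ft_force: [-1.2, -3.0, 3.4]
opening: 0.212
```

Run:
```python
from h import *
slotpose("near",-1,1)
```

```text
TCP in slot frame [-0.5  0.1 13.9] rot err (slot axes) [-0.0021  0.001  -0.0054] F slot [-1.1  1.6  4.3] M [ 0.36  0.34 -0.07] t 11.8 op 0.212
```

Home and seated (no slip). Release.

Emit:
drive_tool --steps '[{"slide": [0,0,0],"dr": [0,0,0],"fingers": 0.022},{"slide": [0,0,0],"dr": [0,0,0],"fingers": 0.03},{"slide": [0,0,0],"dr": [0,0,0],"fingers": 0.045},{"slide": [0,0,0],"dr": [0,0,0],"fingers": 0.06},{"slide": [0,0,0],"dr": [0,0,0],"fingers": 0.06}]'

```text
t: 12.22
eef_pos: [527.0, -100.6, 89.9]
tcp_rot: [-1.572, 0.436, -1.415]
ft_force: [-0.5, 0.1, 0.6]
opening: 0.458
```

Run:
```python
from h import *
slotpose("near",-1,1)
save("w11","wrist")
```

```text
TCP in slot frame [-0.4  0.2 13.3] rot err (slot axes) [-0.0015  0.0004 -0.0057] F slot [0.4 0.4 0.4] M [-0.01  0.31 -0.05] t 12.22 op 0.458
```

View pics/w11.png

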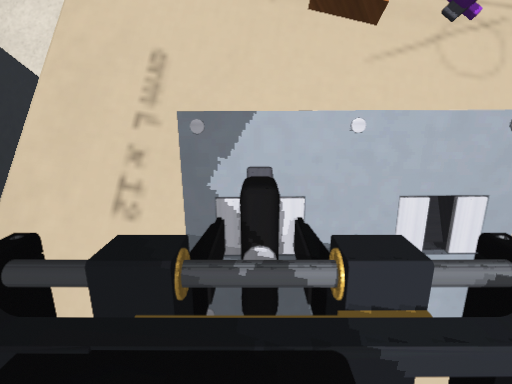

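Jaws open on both sides, handle standing. Retreat along the face normal.

Emit:
drive_tool --steps '[{"slide": [0,-0.015,0],"dr": [0,0,0],"fingers": 0.06},{"slide": [0,-0.04,0],"dr": [0,0,0],"fingers": 0.06},{"slide": [0,-0.075,0],"dr": [0,0,0],"fingers": 0.06},{"slide": [0,-0.11,0],"dr": [0,0,0],"fingers": 0.06},{"slide": [0,-0.14,0],"dr": [0,0,0],"fingers": 0.06}]'

```text
t: 12.68
eef_pos: [536.4, -159.9, 218.9]
tcp_rot: [-1.571, 0.435, -1.414]
ft_force: [0.6, 0.4, 0.4]
opening: 0.628
```

Emit:
drive_tool --steps '[{"slide": [0.03,0,0],"dr": [0,0,0],"fingers": 0.06},{"slide": [0.06,0,0],"dr": [0,0,0],"fingers": 0.06},{"slide": [0.09,0,0],"dr": [0,0,0],"fingers": 0.06},{"slide": [0.09,0,0],"dr": [0,0,0],"fingers": 0.06},{"slide": [0.09,0,0],"dr": [0,0,0],"fingers": 0.06}]'

```text
t: 13.1
eef_pos: [548.7, -240.4, 177.8]
tcp_rot: [-1.573, 0.437, -1.417]
ft_force: [-0.0, -0.3, 0.5]
opening: 0.627
```

Run:
```python
from h import *
slotpose("near",-1,1)
m,im=save("w12","wrist");_,t=save("t12","top")
f,n,R,Rt=slotR(-1)
k=n+45*R[:,2]  # grip top centre, with handle home
print("pred dot",proj(m,[k]), "grip ends",proj(m,[k-1*R[:,2]+39*R[:,0],k-1*R[:,2]-39*R[:,0]]))
cv2.imwrite("pics/t12c.png",cv2.resize(t[130:260,110:330],None,fx=3.6,fy=3.6,interpolation=cv2.INTER_CUBIC))
```

```text
TCP in slot frame [-91.4   1.4 152.8] rot err (slot axes) [-0.0011 -0.0009 -0.0077] F slot [-0.   0.1  0.6] M [ 0.02  0.32 -0.05] t 13.1 op 0.627
pred dot [[259.47615971  94.46318223]] grip ends [[259.11212682  47.58742432]
 [259.8082877  138.2357666 ]]
```

View pics/w12.png

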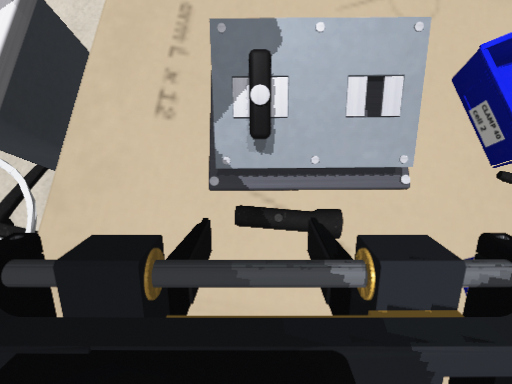

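View pics/t12c.png

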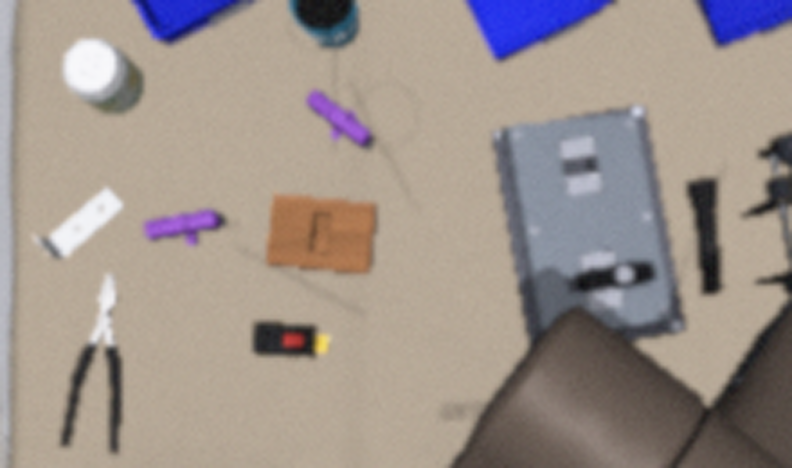

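The dot is at (260,94) against a predicted (259.5,94.5), and the grip runs straight uphill from (260,50) to (260,137). So the handle is home and square across the near slot. The bystanders are in place and the gripper touches nothing.

Run:
```python
from cell import env
s=env.state();print(s["t"],abs(s["qvel"]).max(),s["ft_force"].round(1));print(env.job_done())
```

```text
13.2 0.014378000037278562 [-0.2  0.5 -0.2]
the job is handed in; nothing more can be done
None
```

The handle is locked in the near slot, which held, and the job was handed in at 13.2 s.

- **What I did:** I lifted the handle from the block, passed its T-head through the near slot until the shoulder met the face, and turned it a quarter turn. I then tugged it square to the face at about 12 N net (14 N measured, including the weight) for over 0.4 s. The grip rose about 6 to 7 mm beyond the free lift, with the leaves flat. I set it home again, let go and backed off. The far slot was not needed.
- **Last checks:** The grip's top dot was within 1 px of its predicted home-and-locked position, with the grip straight uphill and no force on the tool. The torch, tape measure and pliers look unmoved in the last top picture. The screwdriver lies outside that crop; the arm never went near it.
- **Disagreements:** The scene and top cameras placed the handle about 3 mm off from the wrist camera, so I used the wrist values. During the tug there was about 5 N of side force across the slot. The handle seated again at the same height, so the grip did not slip.

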